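Slide the sample carrier onto the rails above the drip pan

TASK

Pick up the sample carrier by its cross handle and slide it into the open mouth of the drain rack, on the pair of rails directly above the one that holds the drip pan, then push it gently home until the paddle at the back of the rack is pushed all the way in. Leave the carrier let go and sitting level on those rails, and do not shift the drip pan or disturb the tub, the probe or the spatula.

Things in the scene. Friction and masses are not known exactly. Their poses are not given: they have to be found in the camera images.
- carrier: Sample carrier, 0.35-0.65 kg: aluminium plate 150 (its x) x 180 (its y) x 5 mm; bare 5 mm thick lips along y = +-75 to +-90 ride on the rails, inside them a rim 25 mm high, flush with the ends x = +-75. Six fixed white pots, black lids, 40 mm high, at x = +-42. Origin: centre of underside, z up. Starts on the table, x within 0.4 rad of world +y; both ends alike.
- carrier_handle (a point): Centre of the carrier's steel cross handle, 71 mm above the middle of the carrier's underside: a flat bar along the carrier's y, 12 mm thick (along x), 100 mm long, 20 mm tall, on two posts at y = +-47. Free above; grip it across its 12 mm.
- rack: Drain rack, fixed open steel frame, no roof. +x = sliding-in direction (mouth at -x), about world +y; z up; height differs each run (telescopic legs). Four rail pairs, ledge tops at z = 45, 81, 117, 153 mm; drip pan on the second (81). Posts outside the rails at x = -68 and 118, to z = 182. Carrier is home at about x = -2 to 28 (see paddle). Origin: on the centre line, at the frame's foot.
- rail_mouth (a point): Centre of the mouth between the third rail pair (just above the pan's), at ledge-top height, rack x = -80, where the straight rails begin (to x = 125). Ledges 4 mm thick, y = +-81 to +-97; webs 14 mm above them, inner faces y = +-94: carrier has 4 mm spare each side. Before it, from x = -102, rails flare 7 mm down and 7 mm out.
- paddle (a joint): Grey upright plate at the back, 110 mm wide, rack z = 122 to 178. Value: travel in m towards rack +x, 0 out (start), 0.012 fully in on a rigid stop. No spring: resists with about 3.5 N and stays where pushed. At rest its face is at rack x = 76 mm, give or take 15 mm: its stop is adjusted anew each run, not measured; find it by feel. Keep forces on rack and paddle under 25 N.
- drip_pan: Shallow aluminium pan 150 x 180 x 16 mm without a handle, lying loose on the second pair of rails, 81 mm above the rack's origin. Origin: centre of its underside. To be left where it is.
- tub: White plastic tub with a lid, 104 mm across, 105 mm high, behind the rack. Bystander. Origin: centre of its underside.
- probe: Black finned measuring head lying on the table, about 170 x 45 x 45 mm. Bystander. Origin: underside, middle of the black block.
- spatula: Spatula lying on the table to the robot's right. Bystander. Origin: on its underside, along its length.
There are look-alikes about, which are no part of the job. Of the things that look like the carrier, take the one that is farthest from the robot's base at the start.

How it is judged (in metres and radians):
On the way:
1. the carrier has its front part in the mouth of the rack, between the rail pair above the drip pan and the next pair up (z of carrier in the frame of rack between 0.103 and 0.131 m and y of carrier in the frame of rack between -0.01 and 0.01 m and x of carrier in the frame of rack between -0.14 and -0.04 m), for 0.1 s.
At the end, for the whole second after the job is handed in: Carrier released and at rest on the third rail pair from below: underside within 5 mm of the ledges, within 10 mm of the rack centre line, level within 0.06 rad, straight within 0.08 rad, pushed home with the paddle in by at least 9.5 of its 12 mm; pan and bystanders where they were (z of carrier in the frame of rack between 0.112 and 0.122 m and y of carrier in the frame of rack between -0.01 and 0.01 m and x of carrier in the frame of rack between -0.012 and 0.04 m and value of joint paddle above 0.0095 m and angle between carrier's own z axis and vertical below 0.06 rad and angle between the x axis of carrier and the x axis of rack, either way round below 0.08 rad and linear speed of carrier below 0.02 m/s and contact force between the fingers and carrier below 0.1 N); the robot touches nothing.
It fails at once if the carrier is forced against the rack or its paddle with more than 30 N (contact force between carrier and rack above 30 N).
It fails at once if the drip pan is shifted by more than 12 mm (distance of drip_pan from where it was at the start of the episode above 0.012 m).
It fails at once if the arm or fingers push the rack with more than 25 N (contact force between any of the arm, the fingers and rack above 25 N).
It fails at once if a bystander is moved by more than 20 mm (distance of any of tub, probe, spatula from where it was at the start of the episode above 0.02 m).
It also fails if it takes over 72 s, if anything falls off the work surface, if the arm or the gripper's body presses on something with over 40 N, if the wrist force passes 120 N, or if a joint passes its speed limit or range.

ROBOT

A 7-joint arm with a two-finger parallel gripper is mounted at the origin on the work surface. World frame = base frame: x ahead of the robot, y to its left, z up, the work surface at z = 0. Lengths are in m, angles in degrees, forces in N, time in s.
With the tool pointing down it reaches from about 0.425 to 0.875 m from the base axis. Payload 4.7 kg.
Tool frame: the origin (TCP) lies at the very end of the fingers, on their centre line; the grasp point (between the pads) lies 19 mm behind it (env.grip_point_offset is the distance from the TCP to the grasp point, in m); z points along the fingers, y is the line along which they close (so a half turn about z gives the same grasp; the last joint's range is limited). The gripper opens to 87 mm and grips with 3 to 60 N. Pads are 19 mm wide; open, the fingers measure 117 mm over their backs; the gripper's body (75 mm by 190 mm) begins 51 mm behind the grasp point.
Start: joints at [65.552, 18.392, -4.016, 83.108, 1.295, 78.541, -3.26], TCP at [0.277, -0.588, 0.183] pointing down, gripper open.
Joint ranges: [-163.93, 163.93], [-17.29, 119.83], [-79.2, 71.16], [3.27, 140.29], [-89.18, 269.18], [5.43, 117.66], [-154.24, 154.24]. Speed limits (degrees/s): [147.25, 147.25, 180, 180, 180, 180, 180].

INTERFACE

Orientations are given as [roll, pitch, yaw] about the fixed x, y, z axes, in that order (R = Rz(yaw) Ry(pitch) Rx(roll)).
In Python, from cell import env gives the robot as it stands.
- The arm moves only by the tool jog_arm, never from a script. Its argument "motion" is a list of rows, each an object of numbers: "x", "y", "z": the shift along the tool's x, y, z in cm; "ax", "ay", "az": the turn, a rotation vector about the tool's x, y, z in degrees. In form: [{"x": .., "y": .., "z": .., "ax": .., "ay": .., "az": ..}, ...]. A call has exactly 5 rows; each row shifts and turns the commanded pose from where the row before left it, along the tool's axes as they then stand; what a row does not reach is not made up. A row lasts 1/10 s, in which the tool goes at most 50 mm and 8.59 degrees, less where a joint would pass 70% of its speed; a pose out of reach is approached as far as the arm can. A call is refused whole if a number of a shift passes 5 or a number of a turn 8.59, either way. A call with a gripper value outside its range is refused whole. "claw" is the gripper command: -1 is shut, 1 is fully open, values between are in proportion, set as the call begins (left out, the last holds). The fingers move at their own pace and stop on an object; "squeeze" is the grip in N (left out, the last holds). Time passes only in rows, so rows that do not move let the fingers close, or fill a call up. It gives the time, the measured TCP pose, the force, the opening and the grip force at its end, in the units of the state.
- env.get_obs(): the state, without advancing time (a new reading comes with each control period).
- env.read_camera(name): name is "scene" or "top" or "wrist"; returns the picture (480x640x3 uint8, red, green, blue); there is no depth.
- env.camera_params(name): a dict with "fx", "fy", "cx", "cy" (pixels), "extrinsics" (4x4, takes a point from world to camera coordinates). Camera axes: x right, y up, looking along -z (the intrinsics and any distortion apply to the point x, -y, -z); pixel columns grow to the right and rows downward; lengths in m; the calibration is good to about 2 mm. A picture is of the moment at which its call begins: read the wrist's pose just before it. camera_params takes no time and is no camera call; for the wrist camera it gives the pose at the moment of the call.
- env.sign_off(): hands the job in; it is judged then, once.
The state is a dict: "time_s": time; "qpos": joint angles; "joint_velocities": joint speeds; "effort": joint torques, N m; "tool_pos": TCP position; "tool_rot": TCP orientation; "force": force on the tool from outside, world axes, zero at the start; "wrist_torque": the same for the moment, N m; "grip_width": finger opening in m; "grasp_force": force on a finger pad.
Only numpy, scipy, OpenCV 4.12 (cv2) and the standard library are available. Lean on these libraries where they do the work, as an engineer would, in place of code of your own. Each camera call takes 0.05 s, during which the arm holds its last target. There are 200 camera calls.

## Working session

There is one attempt and no reset: what is moved stays moved. The work goes in short steps, Python scripts to look and compute and a tool call to move; the robot and the scene stay as the last step left them, time stands still between calls to the robot, and variables do not carry over. Pictures are saved under pics/ and viewed, at most 10 in all, crops included, and the job is handed in when it is done.

Besides the shell and the picture viewer there is one more tool, called after ">>>" as name(argument=value, ...) on one line, values as JSON. jog_arm: Moves the arm, as the interface text tells. Its arguments: {"type":"object","properties":{"motion":{"type":"array"},"claw":{"type":"number"},"squeeze":{"type":"number"}},"required":["motion"]}

```bash
ls; mkdir -p pics; python3 - <<'E'
from cell import env
import cv2,numpy as np
o=env.get_obs();print(o['time_s'],o['tool_pos'],o['tool_rot'],o['qpos'])
for n in['scene','top']:
    im=env.read_camera(n);cv2.imwrite(f'pics/{n}0.png',im[...,::-1]);p=env.camera_params(n);print(n,{k:np.round(v,4).tolist() for k,v in p.items()})
E
```

```text
pics
0.0 [ 0.27697739 -0.58733555  0.18194297] [-1.79889670e+02  8.22514923e-03  2.52559490e+01] [65.55293608 18.44003254 -4.01456091 83.17575367  1.29722201 78.5399068
 -3.26041394]
scene {'fx': 559.7427, 'fy': 559.7427, 'cx': 319.358, 'cy': 233.8225, 'extrinsics': [[0.8292, 0.559, -0.0023, -0.374], [-0.4506, 0.6709, 0.589, 0.1711], [0.3308, -0.4873, 0.8081, -1.5859], [0.0, 0.0, 0.0, 1.0]]}
top {'fx': 478.0495, 'fy': 478.0495, 'cx': 321.8498, 'cy': 242.0471, 'extrinsics': [[-0.0097, -0.9998, -0.0156, -0.0035], [0.9983, -0.0106, 0.0579, -0.4764], [-0.0581, -0.015, 0.9982, -1.2895], [0.0, 0.0, 0.0, 1.0]]}
```

View pics/scene0.png

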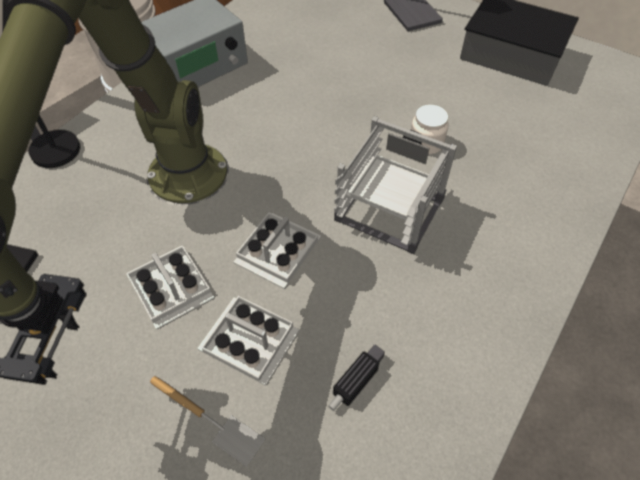

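View pics/top0.png

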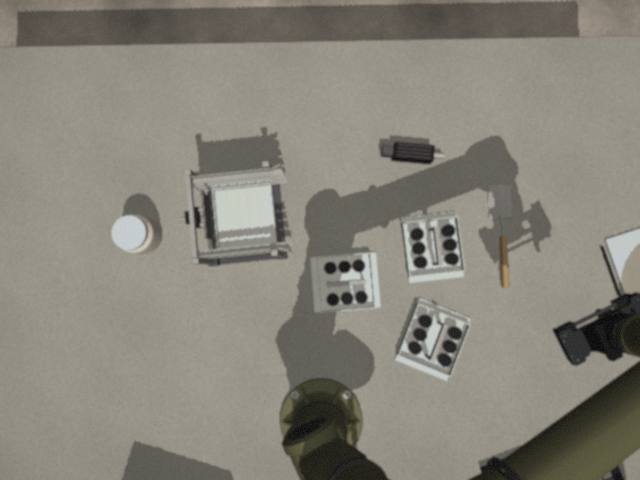

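The top view shows three carrier-like things: A (345,282), B (433,247) and C (434,338). The base is at about (320,410), so B is the farthest. Its handle runs along world x, so its x axis is near world y, which fits. I'll confirm B and view the rack in one enlarged montage.

```bash
cat > h.py <<'E'
import numpy as np,cv2
from cell import env
def ray(p,uv):
    E=np.array(p['extrinsics']);R,t=E[:3,:3],E[:3,3]
    d=np.array([(uv[0]-p['cx'])/p['fx'],-(uv[1]-p['cy'])/p['fy'],-1.]);d=R.T@d
    return -R.T@t,d/np.linalg.norm(d)
def onz(p,uv,z):
    o,d=ray(p,uv);return o+d*(z-o[2])/d[2]
def tri(rs):
    A=sum(np.eye(3)-np.outer(d,d) for o,d in rs);b=sum((np.eye(3)-np.outer(d,d))@o for o,d in rs)
    return np.linalg.solve(A,b)
def proj(p,X):
    E=np.array(p['extrinsics']);c=E[:3,:3]@X+E[:3,3];return np.array([p['cx']-p['fx']*c[0]/c[2],p['cy']+p['fy']*c[1]/c[2]])
E
python3 - <<'E'
from h import *
s=cv2.imread('pics/scene0.png');t=cv2.imread('pics/top0.png')
f=lambda im,x,y,w,h,k:cv2.resize(im[y:y+h,x:x+w],None,fx=k,fy=k,interpolation=cv2.INTER_CUBIC)
m=np.zeros((600,800,3),np.uint8)
a=f(t,175,155,130,120,3);m[:360,:390]=a
b=f(s,325,95,136,160,3);m[:480,392:800]=b
c=f(t,395,205,78,80,3);m[362:600,:234]=c[:238]
cv2.imwrite('pics/m1.png',m)
p=env.camera_params('top')
# lids of B
g=t[205:285,395:475].max(2)<45
n,l,st,ce=cv2.connectedComponentsWithStats(g.astype(np.uint8))
for i in range(1,n):
    if st[i,4]>50: print(st[i],onz(p,ce[i]+[395,205],.045).round(4))
print(onz(p,(433,247),.08),onz(p,(345,282),.08),onz(p,(434,338),.08))
E
```

```text
[48 21 10  9 72] [ 0.5024 -0.343   0.045 ]
[17 25 10  9 68] [ 0.4931 -0.2604  0.045 ]
[49 35 11 10 75] [ 0.4651 -0.3468  0.045 ]
[19 39 10  9 71] [ 0.4561 -0.2643  0.045 ]
[51 49 11  9 73] [ 0.4275 -0.3508  0.045 ]
[20 53 11  9 64] [ 0.4196 -0.2675  0.045 ]
[ 0.45666751 -0.29555412  0.08      ] [ 0.36888632 -0.06785371  0.08      ] [ 0.22453141 -0.29273026  0.08      ]
```

View pics/m1.png

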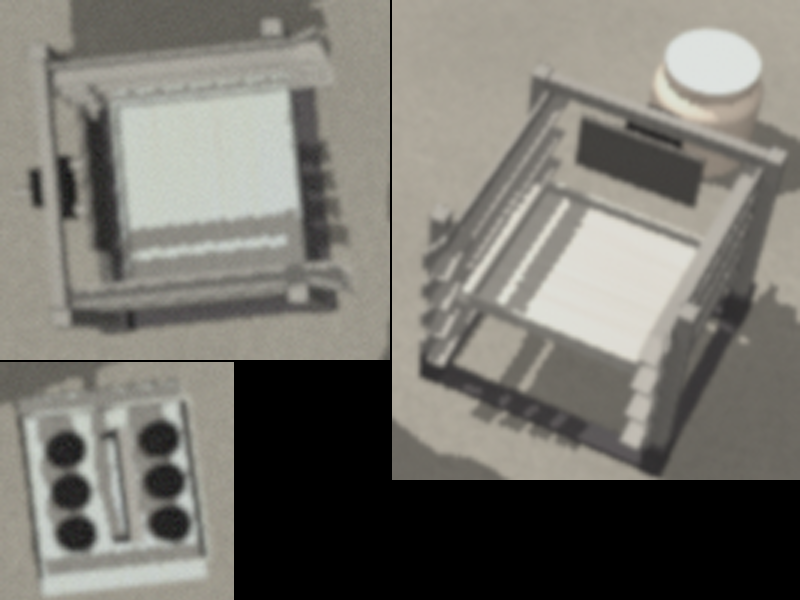

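Crop: B has two rows of three black lids and a cross handle, and its lid spacing is 83.5 mm against the expected 84, so B is the carrier. The rack's four post tops are clear in both views. In the top view they are at (265,163), (274,253), (188,172) and (195,261). In the scene view they are at (424,199), (341,166), (454,148) and (375,120).

```bash
python3 - <<'E'
from h import *
T,S=env.camera_params('top'),env.camera_params('scene')
P=[((265,163.3),(424.3,199)),((274,252.7),(341,166)),((187.7,171.7),(454.3,147.7)),((195,261),(374.7,120))]
X=[]
for a,b in P:
    x=tri([ray(T,a),ray(S,b)]);X.append(x);print(x.round(4),(proj(T,x)-a).round(1),(proj(S,x)-b).round(1))
X=np.array(X);print(np.linalg.norm(X[0]-X[1]),np.linalg.norm(X[0]-X[2]),np.linalg.norm(X[1]-X[3]),np.linalg.norm(X[2]-X[3]))
f=(X[2]+X[3]-X[0]-X[1])/2;print('yaw',np.degrees(np.arctan2(f[1],f[0])),X.mean(0))
print(env.get_obs()['qpos'])
W=env.camera_params('wrist');print(W)
E
```

```text
[0.6536 0.1218 0.2039] [-0.4 -0.5] [-0.6  0.1]
[0.4429 0.1015 0.2047] [-0.4 -0.6] [-0.7  0.1]
[0.6374 0.3057 0.203 ] [-0.8 -1. ] [-1.2  0.3]
[0.4256 0.2876 0.1989] [-0.5 -0.6] [-0.7  0.1]
0.21168667973196278 0.18464064318665968 0.18705324640156268 0.21265395879177285
yaw 95.18033987457417 [0.53990243 0.20414207 0.20264355]
[65.5518262  18.43381581 -4.01700094 83.168392    1.29625427 78.54134183
 -3.25952634]
{'fx': 375.0882441133154, 'fy': 375.0882441133154, 'cx': 319.28774951881326, 'cy': 243.1730136569654, 'extrinsics': array([[ 0.4262126 , -0.90462142, -0.00170801, -0.64846526],
       [ 0.8646732 ,  0.40794443, -0.29312385,  0.03503089],
       [ 0.26586288,  0.1234562 ,  0.95607295, -0.39183111],
       [ 0.        ,  0.        ,  0.        ,  1.        ]])}
```

Post spacings are 185 to 187 mm against the expected 186, and the heights agree. The rack origin is at z≈0.020, its yaw is 95.2°, and the ledge is at z≈0.138. Now I'll move above the handle and turn.

>>> jog_arm(motion=[{"x": 4.1, "y": -2.5}, {"x": 4.1, "y": -2.5}, {"x": 4.1, "y": -2.5}, {"x": 4.1, "y": -2.5}, {"x": 4.1, "y": -2.5}], claw=-0.2, squeeze=45)

```text
$.motion[0]: bad value
```

>>> jog_arm(motion=[{"x": 4.1, "y": -2.5}, {"x": 4.1, "y": -2.6}, {"az": 6.5}, {"az": 6.5}, {"az": 6.5}])

```text
$.motion[0]: bad value
```

>>> jog_arm(motion=[{}, {}, {}, {}, {}])

```text
$.motion[0]: bad value
```

Every row needs all six fields.

>>> jog_arm(motion=[{"x": 4.1, "y": -2.5, "z": 0, "ax": 0, "ay": 0, "az": 0}, {"x": 4.1, "y": -2.5, "z": 0, "ax": 0, "ay": 0, "az": 0}, {"x": 4.1, "y": -2.5, "z": 0, "ax": 0, "ay": 0, "az": 0}, {"x": 4.1, "y": -2.5, "z": 0, "ax": 0, "ay": 0, "az": 0}, {"x": 4.1, "y": -2.5, "z": 0, "ax": 0, "ay": 0, "az": 0}], claw=-0.2, squeeze=45)

```text
time_s: 0.6
tool_pos: [0.4099, -0.3854, 0.1827]
tool_rot: [-180.0, 0.0, 25.2]
force: [0.5, -0.4, -0.6]
grip_width: 0.0552
grasp_force: 0.0
```

>>> jog_arm(motion=[{"x": 4.1, "y": -2.5, "z": 0, "ax": 0, "ay": 0, "az": 0}, {"x": 4.1, "y": -2.6, "z": 0, "ax": 0, "ay": 0, "az": 0}, {"x": 0, "y": 0, "z": 0, "ax": 0, "ay": 0, "az": 6.5}, {"x": 0, "y": 0, "z": 0, "ax": 0, "ay": 0, "az": 6.5}, {"x": 0, "y": 0, "z": 0, "ax": 0, "ay": 0, "az": 6.5}])

```text
time_s: 1.1
tool_pos: [0.4617, -0.3056, 0.1826]
tool_rot: [-180.0, 0.0, 5.6]
force: [-1.3, 0.3, 0.2]
grip_width: 0.0349
grasp_force: 0.0
```

>>> jog_arm(motion=[{"x": 0, "y": 0, "z": 0, "ax": 0, "ay": 0, "az": 0}, {"x": 0, "y": 0, "z": 0, "ax": 0, "ay": 0, "az": 0}, {"x": 0, "y": 0, "z": 0, "ax": 0, "ay": 0, "az": 0}, {"x": 0, "y": 0, "z": 0, "ax": 0, "ay": 0, "az": 0}, {"x": 0, "y": 0, "z": 0, "ax": 0, "ay": 0, "az": 0}])

```text
time_s: 1.6
tool_pos: [0.4617, -0.3063, 0.183]
tool_rot: [180.0, 0.0, 5.8]
force: [0.8, 0.2, -0.1]
grip_width: 0.0348
grasp_force: 0.0
```

```bash
python3 - <<'E'
from h import *
o=env.get_obs();print(o['time_s'],o['tool_pos'],o['tool_rot'],o['qpos'],o['grip_width'],o['force'])
W=env.camera_params('wrist');im=env.read_camera('wrist');cv2.imwrite('pics/w1.png',im[...,::-1]);np.save('w1.npy',W)
print(proj(W,np.array([.4607,-.3055,.081])),proj(W,o['tool_pos']))
E
```

```text
1.6 [ 0.46173546 -0.30631121  0.18303187] [1.79999703e+02 1.44675368e-03 5.78728176e+00] [ 44.81045149   7.44182282 -15.27310659  96.55570143   2.01383433
  76.27168835 -55.03080254] 0.03478576066098539 [ 0.75299398  0.18895264 -0.09027524]
[319.04706615 230.26836317] [320.54933114 274.65810579]
```

View pics/w1.png

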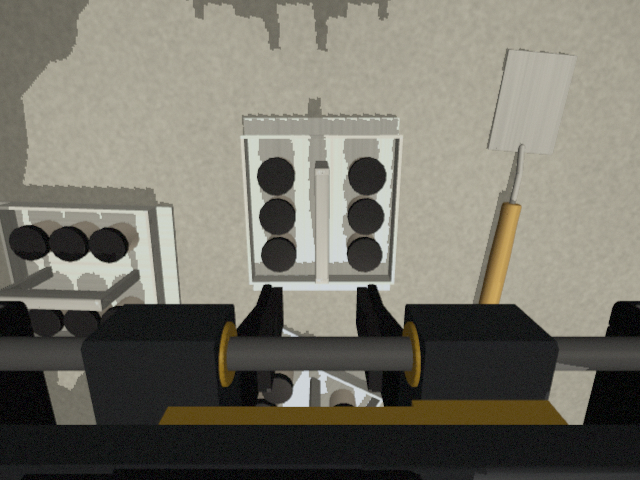

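The wrist view shows the handle bar's top from about (322,168) to (322,282), parallel to the pads, between the lids at u≈276 and 366.

```bash
python3 - <<'E'
from h import *
W=np.load('w1.npy',allow_pickle=True).item()
im=cv2.imread('pics/w1.png')[100:300,235:405]
n,l,st,ce=cv2.connectedComponentsWithStats((im.max(2)<50).astype(np.uint8))
L=[onz(W,ce[i]+[235,100],.045) for i in range(1,n) if 600<st[i,4]<2000]
print(np.round(L,4),np.mean(L,0))
a,b=onz(W,(322,168),.081),onz(W,(322,282),.081);print(a,b,(a+b)/2,np.linalg.norm(a-b))
E
```

```text
[[ 0.5059 -0.3437  0.045 ]
 [ 0.4976 -0.2625  0.045 ]
 [ 0.461  -0.2662  0.045 ]
 [ 0.4701 -0.3474  0.045 ]
 [ 0.4266 -0.2681  0.045 ]] [ 0.47222917 -0.29757419  0.045     ]
[ 0.51210448 -0.30269745  0.081     ] [ 0.41435926 -0.31275742  0.081     ] [ 0.46323187 -0.30772744  0.081     ] 0.0982615520384735
```

>>> jog_arm(motion=[{"x": 0.1, "y": 0.1, "z": 4.5, "ax": 0, "ay": 0, "az": 0}, {"x": 0, "y": 0, "z": 4.5, "ax": 0, "ay": 0, "az": 0}, {"x": 0, "y": 0, "z": 2.5, "ax": 0, "ay": 0, "az": 0}, {"x": 0, "y": 0, "z": 1.4, "ax": 0, "ay": 0, "az": 0}, {"x": 0, "y": 0, "z": 0, "ax": 0, "ay": 0, "az": 0}])

```text
time_s: 2.15
tool_pos: [0.4617, -0.3064, 0.0524]
tool_rot: [-179.9, 0.1, 5.8]
force: [0.6, -0.5, 0.6]
grip_width: 0.0346
grasp_force: 0.0
```

>>> jog_arm(motion=[{"x": 0, "y": 0, "z": 0, "ax": 0, "ay": 0, "az": 0}, {"x": 0, "y": 0, "z": 0, "ax": 0, "ay": 0, "az": 0}, {"x": 0, "y": 0, "z": 0, "ax": 0, "ay": 0, "az": 0}, {"x": 0, "y": 0, "z": 0, "ax": 0, "ay": 0, "az": 0}, {"x": 0, "y": 0, "z": 0, "ax": 0, "ay": 0, "az": 0}], claw=-1)

```text
time_s: 2.65
tool_pos: [0.4632, -0.3074, 0.0547]
tool_rot: [180.0, -0.0, 5.8]
force: [0.4, 0.0, 0.8]
grip_width: 0.0045
grasp_force: 0.0
```

>>> jog_arm(motion=[{"x": 0, "y": 0, "z": 0, "ax": 0, "ay": 0, "az": 0}, {"x": 0, "y": 0, "z": 0, "ax": 0, "ay": 0, "az": 0}, {"x": 0, "y": 0, "z": 0, "ax": 0, "ay": 0, "az": 0}, {"x": 0, "y": 0, "z": -0.5, "ax": 0, "ay": 0, "az": 0}, {"x": 0, "y": 0, "z": -1.5, "ax": 0, "ay": 0, "az": 0}])

```text
time_s: 3.15
tool_pos: [0.4617, -0.3065, 0.0734]
tool_rot: [-179.9, 0.1, 5.8]
force: [-0.3, -0.0, 0.1]
grip_width: 0.0003
grasp_force: 0.0
```

The gripper shut on nothing. I need to look.

```bash
python3 - <<'E'
from h import *
o=env.get_obs();print(o['tool_pos'],o['qpos'],o['grip_width'],o['force'])
W=env.camera_params('wrist');np.save('w2.npy',W);w=env.read_camera('wrist');s=env.read_camera('scene')
S=env.camera_params('scene');print(proj(S,o['tool_pos']),proj(W,o['tool_pos']))
cv2.imwrite('pics/w2.png',w[...,::-1]);cv2.imwrite('pics/s2.png',s[...,::-1])
m=np.zeros((600,800,3),np.uint8);m[:300,:400]=cv2.resize(w,(400,300))[...,::-1]
c=cv2.resize(s[240:400,130:330],None,fx=3,fy=3,interpolation=cv2.INTER_CUBIC)[...,::-1]
m[100:580,400-200+0:800][:, :600]=c
m[:300,:200]=cv2.resize(w[100:400,220:420],(200,300))[...,::-1]
cv2.imwrite('pics/m2.png',m)
E
```

```text
[ 0.46174979 -0.30645214  0.07335407] [ 44.42732978  12.36447719 -15.22911825 104.02478777   3.56296266
  64.25531658 -56.26451788] 0.000269017899635225 [-0.25962281 -0.0435831   0.10901044]
[245.0208997  324.94738275] [320.58995849 274.66816888]
```

View pics/m2.png

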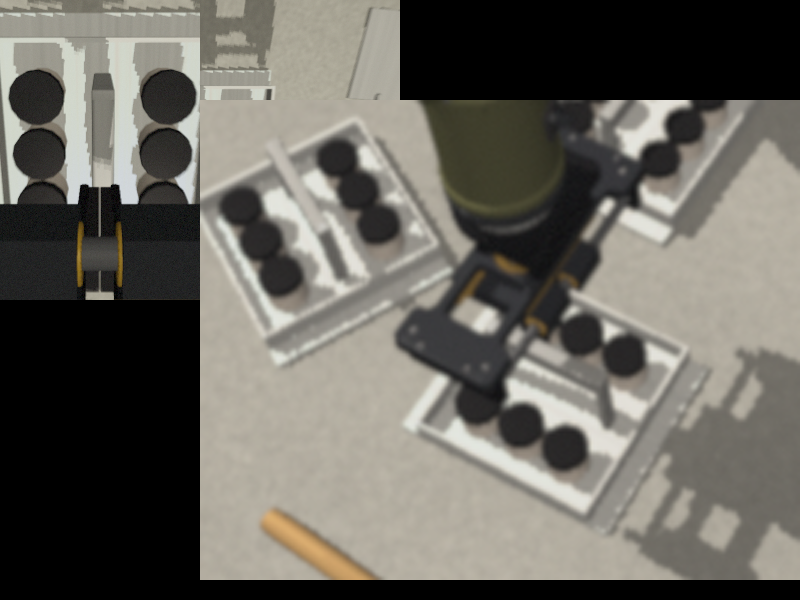

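View pics/w2.png

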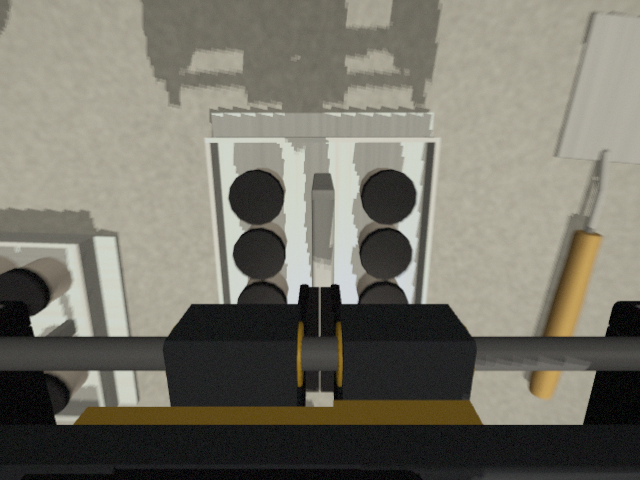

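```bash
python3 - <<'E'
from h import *
A,B=[np.load(f'w{i}.npy',allow_pickle=True).item() for i in(1,2)]
a=cv2.imread('pics/w1.png');b=cv2.imread('pics/w2.png')
print(a[150:185,322].max(1),b[165:205,322].max(1),sep='\n')
def lids(im):
    n,l,st,ce=cv2.connectedComponentsWithStats((im[100:300].max(2)<50).astype(np.uint8))
    return [ (ce[i]+[0,100]).round(1).tolist()+[int(st[i,4])] for i in range(1,n) if 600<st[i,4]<3500]
print(lids(a),lids(b))
for P in(A,B):print(ray(P,(320,240)))
print(tri([ray(A,(366,176)),ray(B,(388,197))]),tri([ray(A,(322,168)),ray(B,(322,190))]),tri([ray(A,(322,162)),ray(B,(322,175))]))
E
```

```text
[155 155 155 156 156 156 156 155 156 155 142  87  86  88  87  87  81  88
 130 179 185 187 176 167 193 183 183 182 183 183 184 183 184 185 185]
[154 153 152 154 153 155 153 144 108  86  88  90  85  87  91  86  86  86
  87  87  85  85  88  84  96 118 127 128 129 126 124 128 127 127 126 127
 124 125 125 122]
[[366.5, 175.5, 1057], [275.5, 175.7, 1059], [276.9, 215.8, 975], [365.1, 214.8, 907], [67.9, 243.3, 3218], [276.4, 251.1, 683]] [[256.1, 196.4, 2260], [387.8, 195.9, 2223], [257.2, 250.6, 1701], [387.3, 244.8, 1126], [22.6, 285.7, 1327]]
(array([ 0.5420865 , -0.29744351,  0.38474155]), array([-0.28330055, -0.03063965, -0.95854161]))
(array([ 0.54262637, -0.2979607 ,  0.27486826]), array([-0.28578185, -0.02877977, -0.95786244]))
[ 0.50591871 -0.34329594  0.04692685] [ 0.51250822 -0.30231602  0.08529628] [ 0.51046868 -0.30301203  0.00551127]
```

```bash
python3 - <<'E'
from h import *
print(env.grip_point_offset)
A,B=[np.load(f'w{i}.npy',allow_pickle=True).item() for i in(1,2)]
t2=np.array([.46175,-.30645,.07335]);t1=np.array([.46173,-.30631,.18303]);x=np.array([.995,.101,0]);y=np.array([.101,-.995,0])
for h in(0,.01,.02,.03,.04,.06):
    print(h,[proj(B,t2+x*k+[0,0,h]).round(0).tolist() for k in(-.0095,0,.0095)],[proj(A,t1+y*k+[0,0,h]+.0095*x).round(0).tolist() for k in(-.0174,.0174)])
print('bar near end w2',proj(B,np.array([.4144,-.3128,.081])))
f=lambda n,k:cv2.resize(cv2.imread(n)[270:430,240:400],None,fx=k,fy=k,interpolation=cv2.INTER_CUBIC)
g=lambda im:np.clip(im.astype(float)*2.2,0,255).astype(np.uint8)
cv2.imwrite('pics/m3.png',np.hstack([g(f('pics/w1.png',2.5)),g(f('pics/w2.png',2.5))]))
E
```

```text
0.0187
0 [[321.0, 290.0], [321.0, 275.0], [321.0, 259.0]] [[290.0, 259.0], [351.0, 259.0]]
0.01 [[321.0, 297.0], [321.0, 281.0], [321.0, 265.0]] [[289.0, 265.0], [353.0, 265.0]]
0.02 [[321.0, 305.0], [321.0, 289.0], [321.0, 272.0]] [[287.0, 272.0], [354.0, 272.0]]
0.03 [[321.0, 314.0], [321.0, 297.0], [321.0, 280.0]] [[285.0, 279.0], [356.0, 279.0]]
0.04 [[321.0, 324.0], [321.0, 306.0], [321.0, 288.0]] [[284.0, 288.0], [358.0, 288.0]]
0.06 [[321.0, 347.0], [321.0, 328.0], [321.0, 307.0]] [[279.0, 307.0], [363.0, 307.0]]
bar near end w2 [323.19371199 354.11824147]
```

View pics/m3.png

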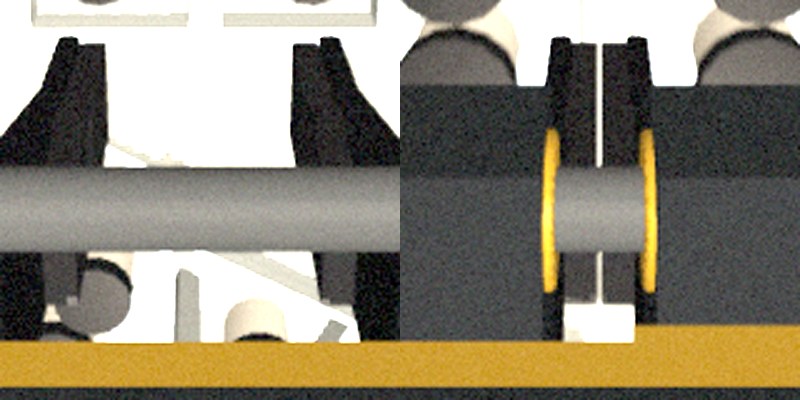

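The view shows the fingertip ends at v≈287 with an inner gap of 75 px at 34.8 mm. That puts the real tips about 40 mm above the reported TCP, so the fingers closed over the top of the bar. I'll open narrowly and go down further in stages, watching the force.

>>> jog_arm(motion=[{"x": 0, "y": 0, "z": 0, "ax": 0, "ay": 0, "az": 0}, {"x": 0, "y": 0, "z": 0, "ax": 0, "ay": 0, "az": 0}, {"x": 0, "y": 0, "z": 0, "ax": 0, "ay": 0, "az": 0}, {"x": 0, "y": 0, "z": 0, "ax": 0, "ay": 0, "az": 0}, {"x": 0, "y": 0, "z": 0.5, "ax": 0, "ay": 0, "az": 0}], claw=-0.4)

```text
time_s: 3.75
tool_pos: [0.4633, -0.3074, 0.0693]
tool_rot: [180.0, -0.0, 5.8]
force: [-1.0, 0.6, -0.5]
grip_width: 0.0248
grasp_force: 0.0
```

>>> jog_arm(motion=[{"x": 0, "y": 0, "z": 0.8, "ax": 0, "ay": 0, "az": 0}, {"x": 0, "y": 0, "z": 0.8, "ax": 0, "ay": 0, "az": 0}, {"x": 0, "y": 0, "z": 0.8, "ax": 0, "ay": 0, "az": 0}, {"x": 0, "y": 0, "z": 0.8, "ax": 0, "ay": 0, "az": 0}, {"x": 0, "y": 0, "z": 0.3, "ax": 0, "ay": 0, "az": 0}])

```text
time_s: 4.25
tool_pos: [0.4621, -0.3067, 0.0326]
tool_rot: [-179.9, 0.1, 5.8]
force: [-0.0, 0.4, -0.7]
grip_width: 0.0261
grasp_force: 0.0
```

```bash
python3 - <<'E'
from h import *
o=env.get_obs();print(o['time_s'],o['tool_pos'],o['grip_width'],o['force'])
W=env.camera_params('wrist');w=env.read_camera('wrist');s=env.read_camera('scene')
g=lambda im:np.clip(im.astype(float)*1.7,0,255).astype(np.uint8)
m=np.hstack([cv2.resize(g(w[180:420,220:420]),(400,480),interpolation=cv2.INTER_CUBIC),cv2.resize(g(s[290:390,200:283]),(398,480),interpolation=cv2.INTER_CUBIC)])
cv2.imwrite('pics/m4.png',m[...,::-1])
E
```

```text
4.25 [ 0.4621063  -0.30668227  0.03261655] 0.02609932028598212 [-0.02000793  0.39260736 -0.68653164]
```

View pics/m4.png

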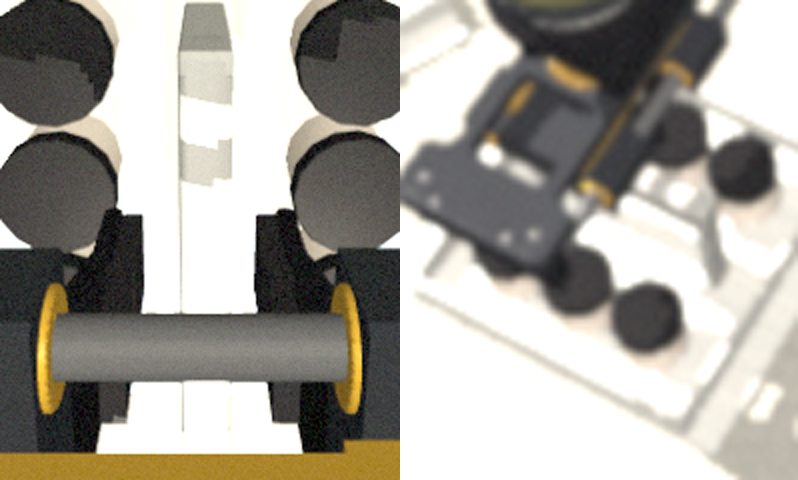

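The fingers straddle the bar, centred, and the tips are not yet below its top. I'll go down another 1.6 cm and close.

>>> jog_arm(motion=[{"x": 0, "y": 0, "z": 0.5, "ax": 0, "ay": 0, "az": 0}, {"x": 0, "y": 0, "z": 0.5, "ax": 0, "ay": 0, "az": 0}, {"x": 0, "y": 0, "z": 0.4, "ax": 0, "ay": 0, "az": 0}, {"x": 0, "y": 0, "z": 0.2, "ax": 0, "ay": 0, "az": 0}, {"x": 0, "y": 0, "z": 0, "ax": 0, "ay": 0, "az": 0}])

```text
time_s: 4.85
tool_pos: [0.4626, -0.307, 0.0176]
tool_rot: [-180.0, 0.0, 5.8]
force: [-0.8, 0.4, 0.3]
grip_width: 0.0262
grasp_force: 0.0
```

>>> jog_arm(motion=[{"x": 0, "y": 0, "z": 0, "ax": 0, "ay": 0, "az": 0}, {"x": 0, "y": 0, "z": 0, "ax": 0, "ay": 0, "az": 0}, {"x": 0, "y": 0, "z": 0, "ax": 0, "ay": 0, "az": 0}, {"x": 0, "y": 0, "z": 0, "ax": 0, "ay": 0, "az": 0}, {"x": 0, "y": 0, "z": 0, "ax": 0, "ay": 0, "az": 0}], claw=-1)

```text
time_s: 5.35
tool_pos: [0.4631, -0.3075, 0.0183]
tool_rot: [180.0, -0.0, 5.8]
force: [0.0, -1.0, 0.4]
grip_width: 0.0119
grasp_force: 45.0
```

Gripped, at 11.9 mm and 45 N. The carrier rests on the table at a reported TCP z of 0.018. Next I lift 14.3 cm and carry it to the staging point before the mouth.

>>> jog_arm(motion=[{"x": 0, "y": 0, "z": -1.5, "ax": 0, "ay": 0, "az": 0}, {"x": 0, "y": 0, "z": -3, "ax": 0, "ay": 0, "az": 0}, {"x": 0, "y": 0, "z": -4, "ax": 0, "ay": 0, "az": 0}, {"x": 0, "y": 0, "z": -4, "ax": 0, "ay": 0, "az": 0}, {"x": 0, "y": 0, "z": -1.8, "ax": 0, "ay": 0, "az": 0}])

```text
time_s: 5.85
tool_pos: [0.4644, -0.3077, 0.1657]
tool_rot: [179.8, -0.2, 5.8]
force: [0.9, -0.5, -4.4]
grip_width: 0.0116
grasp_force: 45.0
```

>>> jog_arm(motion=[{"x": 1, "y": -2, "z": 0, "ax": 0, "ay": 0, "az": 0.6}, {"x": 2, "y": -4, "z": 0, "ax": 0, "ay": 0, "az": 0}, {"x": 2, "y": -4.2, "z": 0, "ax": 0, "ay": 0, "az": 0}, {"x": 2, "y": -4.2, "z": 0, "ax": 0, "ay": 0, "az": 0}, {"x": 2, "y": -4.2, "z": 0, "ax": 0, "ay": 0, "az": 0}])

```text
time_s: 6.35
tool_pos: [0.5352, -0.1118, 0.1614]
tool_rot: [-180.0, 0.0, 5.1]
force: [0.4, -0.6, -4.0]
grip_width: 0.0114
grasp_force: 45.0
```

>>> jog_arm(motion=[{"x": 2, "y": -4, "z": 0, "ax": 0, "ay": 0, "az": 0}, {"x": 1.2, "y": -3, "z": 0, "ax": 0, "ay": 0, "az": 0}, {"x": 0.4, "y": -1, "z": 0, "ax": 0, "ay": 0, "az": 0}, {"x": 0, "y": 0, "z": 0, "ax": 0, "ay": 0, "az": 0}, {"x": 0, "y": 0, "z": 0, "ax": 0, "ay": 0, "az": 0}])

```text
time_s: 6.85
tool_pos: [0.5636, -0.0327, 0.1609]
tool_rot: [179.9, 0.1, 5.1]
force: [-0.2, -1.5, -4.3]
grip_width: 0.0119
grasp_force: 45.0
```

>>> jog_arm(motion=[{"x": 0, "y": 0, "z": 0, "ax": 0, "ay": 0, "az": 0}, {"x": 0, "y": 0, "z": 0, "ax": 0, "ay": 0, "az": 0}, {"x": 0, "y": 0, "z": 0, "ax": 0, "ay": 0, "az": 0}, {"x": 0, "y": 0, "z": 0, "ax": 0, "ay": 0, "az": 0}, {"x": 0, "y": 0, "z": 0, "ax": 0, "ay": 0, "az": 0}])

```text
time_s: 7.35
tool_pos: [0.5642, -0.0311, 0.1611]
tool_rot: [180.0, 0.0, 5.1]
force: [-0.2, 0.3, -3.7]
grip_width: 0.0118
grasp_force: 45.0
```

```bash
python3 - <<'E'
from h import *
o=env.get_obs();print(o['time_s'],o['tool_pos'],o['tool_rot'],o['qpos'],o['grip_width'],o['force'],o['wrist_torque'])
s=env.read_camera('scene');t=env.read_camera('top')
cv2.imwrite('pics/s5.png',s[...,::-1]);cv2.imwrite('pics/t5.png',t[...,::-1])
m=np.hstack([cv2.resize(t[140:290,170:370],(400,300),interpolation=cv2.INTER_CUBIC),cv2.resize(s[100:300,210:477],(400,300),interpolation=cv2.INTER_CUBIC)])
w=env.read_camera('wrist');cv2.imwrite('pics/w5.png',w[...,::-1])
m=np.vstack([m,np.hstack([cv2.resize(w,(400,300)),np.zeros((300,400,3),np.uint8)])])
cv2.imwrite('pics/m5.png',m[...,::-1])
E
```

```text
7.35 [ 0.56418432 -0.03110716  0.16106156] [1.79992471e+02 1.00780159e-03 5.13160504e+00] [ 25.44586432  10.58219728 -28.03341217  96.43514122   5.15264492
  74.26212112 -88.45131684] 0.011772889680209871 [-0.22105034  0.29971155 -3.73976161] [0.03028668 0.02598303 0.01866391]
```

View pics/m5.png

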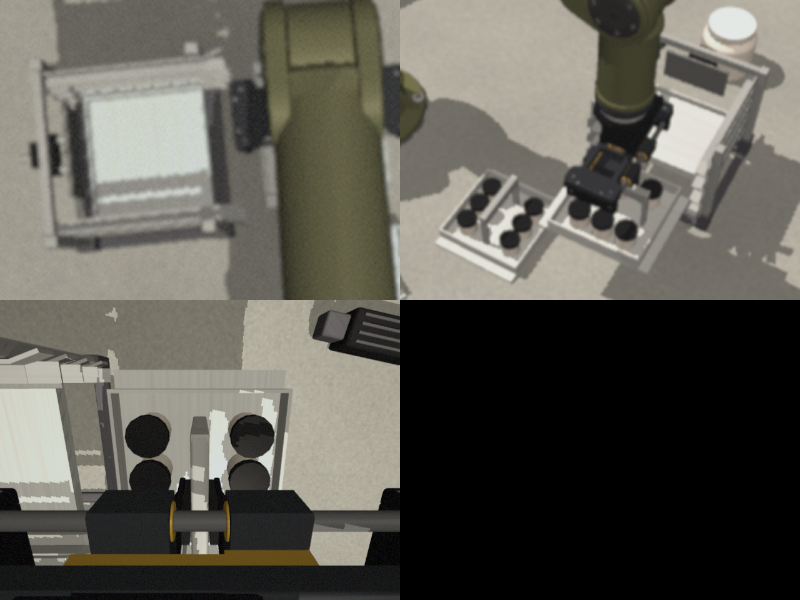

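Carrier held level. Lids are visible in the scene view, so I'll measure them in the same camera and near the same height as the post tops to get a relative lateral offset.

```bash
python3 - <<'E'
from h import *
S=env.camera_params('scene');W=env.camera_params('wrist')
s=cv2.imread('pics/s5.png')
x0,y0=300,205
g=(s[y0:280,x0:400].max(2)<60).astype(np.uint8)
n,l,st,ce=cv2.connectedComponentsWithStats(g)
zl=.143+.046
for i in range(1,n):
    if st[i,4]>40: print('scene',st[i].tolist(),(ce[i]+[x0,y0]).round(1),onz(S,ce[i]+[x0,y0],zl).round(4))
w=cv2.imread('pics/w5.png')
g=(w[170:310,190:450].max(2)<60).astype(np.uint8)
n,l,st,ce=cv2.connectedComponentsWithStats(g)
for i in range(1,n):
    if st[i,4]>400: print('wrist',st[i].tolist(),(ce[i]+[190,170]).round(1),onz(W,ce[i]+[190,170],zl).round(4))
print('posts scene',[onz(S,q,.2026).round(4).tolist() for q in((424.3,199),(341,166),(454.3,147.7),(374.7,120))])
# predicted lids from TCP
o=env.get_obs();c=o['tool_pos'];a=np.radians(95.1);X=np.array([np.cos(a),np.sin(a)]);Y=np.array([-X[1],X[0]])
for sx in(-.042,.042):
  for sy in(-.037,0,.037):
    p=np.r_[c[:2]+sx*X+sy*Y,zl];print(p.round(4),proj(S,p).round(1),proj(W,p).round(1))
E
```

```text
scene [20, 0, 50, 48, 1325] [343.4 225. ] [ 0.5369 -0.0313  0.189 ]
scene [71, 15, 14, 12, 110] [378.4 224.8] [0.6011 0.0124 0.189 ]
scene [0, 27, 5, 11, 46] [301.8 237.3] [ 0.4796 -0.1101  0.189 ]
scene [54, 42, 14, 13, 142] [360.5 253.3] [ 0.6079 -0.0745  0.189 ]
wrist [10, 14, 71, 69, 3803] [235.4 217.7] [0.6007 0.0132 0.189 ]
wrist [178, 14, 71, 69, 3762] [402.8 217.4] [ 0.6079 -0.0659  0.189 ]
wrist [0, 85, 89, 55, 3217] [239. 286.] [0.5656 0.0105 0.189 ]
wrist [171, 85, 89, 55, 2665] [402.  284.2] [ 0.5739 -0.0708  0.189 ]
wrist [92, 115, 24, 25, 452] [294.6 298.3] [ 0.5614 -0.0178  0.189 ]
wrist [144, 115, 24, 25, 450] [343.4 298.4] [ 0.5636 -0.0424  0.189 ]
posts scene [[0.6543, 0.124, 0.2026], [0.4432, 0.1043, 0.2026], [0.6393, 0.3087, 0.2026], [0.4286, 0.2852, 0.2026]]
[ 0.6048 -0.0694  0.189 ] [360.5 250.9] [408.9 224.4]
[ 0.568  -0.0727  0.189 ] [345.2 244.1] [403.8 295.3]
[ 0.5311 -0.0759  0.189 ] [330.1 237.4] [399.2 358.6]
[0.5973 0.0143 0.189 ] [377.4 223.5] [232.9 224.3]
[0.5605 0.011  0.189 ] [362.4 217.2] [237.8 295.3]
[0.5236 0.0077 0.189 ] [347.7 210.9] [242.1 358.6]
```

Both cameras put the carrier centre about 3 mm in +x from the TCP. The target line there is x≈0.5616, so I shift −6 mm along tool x. Then I advance to the flare.

>>> jog_arm(motion=[{"x": -0.6, "y": 0, "z": 0, "ax": 0, "ay": 0, "az": 0}, {"x": 0, "y": -1.5, "z": 0, "ax": 0, "ay": 0, "az": 0}, {"x": 0, "y": -1.5, "z": 0, "ax": 0, "ay": 0, "az": 0}, {"x": 0, "y": -0.5, "z": 0, "ax": 0, "ay": 0, "az": 0}, {"x": 0, "y": 0, "z": 0, "ax": 0, "ay": 0, "az": 0}])

```text
time_s: 8.0
tool_pos: [0.5551, 0.006, 0.1613]
tool_rot: [-180.0, -0.0, 5.4]
force: [-0.1, -1.0, -3.0]
grip_width: 0.0114
grasp_force: 45.0
```

>>> jog_arm(motion=[{"x": 0, "y": 0, "z": 0, "ax": 0, "ay": 0, "az": 0}, {"x": 0, "y": 0, "z": 0, "ax": 0, "ay": 0, "az": 0}, {"x": 0, "y": 0, "z": 0, "ax": 0, "ay": 0, "az": 0}, {"x": 0, "y": 0, "z": 0, "ax": 0, "ay": 0, "az": 0}, {"x": 0, "y": 0, "z": 0, "ax": 0, "ay": 0, "az": 0}])

```text
time_s: 8.5
tool_pos: [0.5552, 0.0032, 0.161]
tool_rot: [180.0, 0.0, 5.1]
force: [-0.6, 0.8, -3.7]
grip_width: 0.0115
grasp_force: 45.0
```

```bash
python3 - <<'E'
from h import *
o=env.get_obs();print(o['time_s'],o['tool_pos'],o['tool_rot'],o['force'],o['wrist_torque'])
W=env.camera_params('wrist');np.save('w6.npy',W);w=env.read_camera('wrist');s=env.read_camera('scene');cv2.imwrite('pics/w6.png',w[...,::-1]);cv2.imwrite('pics/s6.png',s[...,::-1])
g=lambda im:np.clip(im.astype(float)*1.3,0,255).astype(np.uint8)
m=np.zeros((600,800,3),np.uint8)
m[:400,:533]=cv2.resize(g(w[60:300,0:320]),(533,400),interpolation=cv2.INTER_CUBIC)
m[300:600,400:]=cv2.resize(g(s[140:260,320:480]),(400,300),interpolation=cv2.INTER_CUBIC)
cv2.imwrite('pics/m6.png',m[...,::-1])
E
```

```text
8.5 [0.5551624  0.00319489 0.16101246] [1.79995326e+02 1.24291008e-03 5.12422251e+00] [-0.59109141  0.83757287 -3.66863292] [ 0.00962083 -0.01605114 -0.02376352]
```

View pics/m6.png

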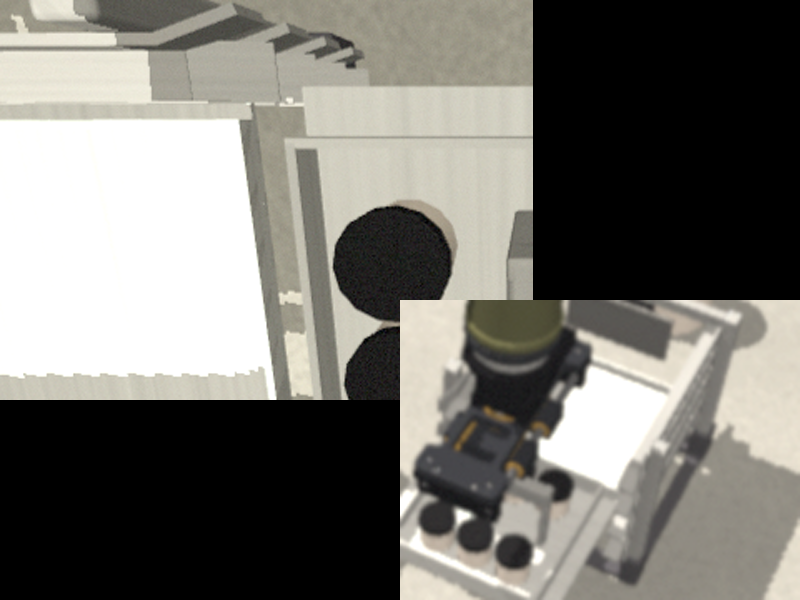

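The last view shows the carrier's front-right corner at the mouth, at (182,112) in the wrist image. The top rail's inner ledge edge runs at v≈120 and its web's upper edge at v≈81–90. I'll compare these with predictions from the rack pose.

```bash
python3 - <<'E'
from h import *
W=np.load('w6.npy',allow_pickle=True).item()
a=np.radians(95.1);X=np.array([np.cos(a),np.sin(a)]);Y=np.array([-X[1],X[0]])
def R(x,y,z): return np.r_[np.array([.5402,.2045])+(x-.025)*X+y*Y,z+.021]
for nm,y,z in(('4 ledge top in',-.081,.153),('4 ledge bot in',-.081,.149),('4 web base',-.094,.153),('4 web top',-.094,.167),('4 web top out',-.097,.167),('3 ledge in',-.081,.117),('3 webtop',-.094,.131),('pan edge',-.09,.086),('post',-.1,.182)):
    print(nm,[proj(W,R(x,y,z)).round(0).tolist() for x in(-.102,-.08,-.05,-.02)])
c=np.array([.5552,.0032]);
for dx in(0,.0033):
    print('corner',dx,proj(W,np.r_[c+[dx,0]+.075*X-.09*Y,.148]).round(1))
im=cv2.imread('pics/w6.png').max(2).astype(int)
for u in(20,60,100,120,150):print(u,[(v,im[v,u]-im[v-2,u]) for v in range(62,140) if abs(im[v,u]-im[v-2,u])>18])
for u in(220,260):print('car',u,[(v,im[v,u]-im[v-2,u]) for v in range(100,160) if abs(im[v,u]-im[v-2,u])>10])
E
```

```text
4 ledge top in [[164.0, 121.0], [118.0, 121.0], [56.0, 121.0], [-7.0, 121.0]]
4 ledge bot in [[168.0, 121.0], [123.0, 121.0], [61.0, 121.0], [-0.0, 121.0]]
4 web base [[161.0, 92.0], [114.0, 92.0], [50.0, 92.0], [-14.0, 92.0]]
4 web top [[148.0, 89.0], [97.0, 89.0], [28.0, 89.0], [-42.0, 89.0]]
4 web top out [[147.0, 82.0], [96.0, 82.0], [26.0, 82.0], [-44.0, 82.0]]
3 ledge in [[189.0, 122.0], [151.0, 122.0], [98.0, 122.0], [45.0, 122.0]]
3 webtop [[178.0, 96.0], [136.0, 96.0], [79.0, 96.0], [22.0, 96.0]]
pan edge [[204.0, 108.0], [170.0, 108.0], [123.0, 108.0], [76.0, 108.0]]
post [[129.0, 69.0], [73.0, 69.0], [-4.0, 69.0], [-81.0, 69.0]]
corner 0 [181.7 110.4]
corner 0.0033 [181.6 103.9]
20 [(69, np.int64(-19)), (70, np.int64(-30)), (71, np.int64(-28)), (79, np.int64(21)), (80, np.int64(51)), (81, np.int64(41)), (87, np.int64(-31)), (88, np.int64(-67)), (89, np.int64(-43)), (90, np.int64(32)), (91, np.int64(73)), (92, np.int64(40)), (122, np.int64(-24)), (123, np.int64(-25)), (132, np.int64(43)), (133, np.int64(50))]
60 [(75, np.int64(22)), (76, np.int64(50)), (77, np.int64(31)), (
[... 519 characters left out ...]
6)), (69, np.int64(46)), (77, np.int64(-48)), (78, np.int64(-56)), (87, np.int64(42)), (88, np.int64(68)), (89, np.int64(38)), (121, np.int64(44)), (132, np.int64(43)), (133, np.int64(44))]
150 [(66, np.int64(-31)), (67, np.int64(-19)), (72, np.int64(-21)), (81, np.int64(36)), (82, np.int64(45)), (122, np.int64(19)), (123, np.int64(-27)), (124, np.int64(-25)), (125, np.int64(23)), (126, np.int64(22)), (132, np.int64(-58)), (133, np.int64(-42))]
car 220 [(102, np.int64(11)), (112, np.int64(20)), (113, np.int64(18)), (142, np.int64(-34)), (144, np.int64(32))]
car 260 [(111, np.int64(15)), (112, np.int64(38)), (113, np.int64(31)), (141, np.int64(-15)), (142, np.int64(-40)), (144, np.int64(34))]
```

Rack prediction matches to 1 px. The plate's edge sits 16 px (8 mm) from the web where 4 mm is centred, so I shift +4 mm along tool x and go in, watching forces.

>>> jog_arm(motion=[{"x": 0.4, "y": 0, "z": 0, "ax": 0, "ay": 0, "az": 0}, {"x": 0, "y": 0, "z": 0, "ax": 0, "ay": 0, "az": 0}, {"x": 0, "y": -1, "z": 0, "ax": 0, "ay": 0, "az": 0}, {"x": 0, "y": -1, "z": 0, "ax": 0, "ay": 0, "az": 0}, {"x": 0, "y": -1, "z": 0, "ax": 0, "ay": 0, "az": 0}])

```text
time_s: 9.1
tool_pos: [0.5561, 0.0354, 0.1611]
tool_rot: [-180.0, 0.0, 5.2]
force: [-0.6, -0.7, -3.4]
grip_width: 0.0117
grasp_force: 45.0
```

>>> jog_arm(motion=[{"x": 0, "y": -1, "z": 0, "ax": 0, "ay": 0, "az": 0}, {"x": 0, "y": -1, "z": 0, "ax": 0, "ay": 0, "az": 0}, {"x": 0, "y": -1, "z": 0, "ax": 0, "ay": 0, "az": 0}, {"x": 0, "y": -1, "z": 0, "ax": 0, "ay": 0, "az": 0}, {"x": 0, "y": -0.5, "z": 0, "ax": 0, "ay": 0, "az": 0}])

```text
time_s: 9.6
tool_pos: [0.5521, 0.0803, 0.1611]
tool_rot: [-180.0, -0.0, 5.2]
force: [-0.2, 0.1, -3.3]
grip_width: 0.0115
grasp_force: 45.0
```

>>> jog_arm(motion=[{"x": 0, "y": -1, "z": 0, "ax": 0, "ay": 0, "az": 0}, {"x": 0, "y": -1, "z": 0, "ax": 0, "ay": 0, "az": 0}, {"x": 0, "y": -1, "z": 0, "ax": 0, "ay": 0, "az": 0}, {"x": 0, "y": -1, "z": 0, "ax": 0, "ay": 0, "az": 0}, {"x": 0, "y": -0.8, "z": 0, "ax": 0, "ay": 0, "az": 0}])

```text
time_s: 10.1
tool_pos: [0.5479, 0.1276, 0.161]
tool_rot: [-180.0, -0.0, 5.2]
force: [0.2, 0.8, -4.1]
grip_width: 0.0118
grasp_force: 45.0
```

>>> jog_arm(motion=[{"x": 0, "y": -0.4, "z": 0, "ax": 0, "ay": 0, "az": 0}, {"x": 0, "y": -0.4, "z": 0, "ax": 0, "ay": 0, "az": 0}, {"x": 0, "y": -0.4, "z": 0, "ax": 0, "ay": 0, "az": 0}, {"x": 0, "y": -0.4, "z": 0, "ax": 0, "ay": 0, "az": 0}, {"x": 0, "y": 0, "z": 0, "ax": 0, "ay": 0, "az": 0}])

```text
time_s: 10.6
tool_pos: [0.5465, 0.143, 0.161]
tool_rot: [-180.0, 0.0, 5.2]
force: [0.6, 0.7, -4.3]
grip_width: 0.0116
grasp_force: 45.0
```

>>> jog_arm(motion=[{"x": 0, "y": -0.4, "z": 0, "ax": 0, "ay": 0, "az": 0}, {"x": 0, "y": -0.4, "z": 0, "ax": 0, "ay": 0, "az": 0}, {"x": 0, "y": -0.4, "z": 0, "ax": 0, "ay": 0, "az": 0}, {"x": 0, "y": -0.3, "z": 0, "ax": 0, "ay": 0, "az": 0}, {"x": 0, "y": -0.2, "z": 0, "ax": 0, "ay": 0, "az": 0}])

```text
time_s: 11.1
tool_pos: [0.545, 0.1598, 0.1611]
tool_rot: [-180.0, 0.0, 5.2]
force: [-1.1, -0.5, -3.7]
grip_width: 0.0117
grasp_force: 45.0
```

>>> jog_arm(motion=[{"x": 0, "y": -0.2, "z": 0, "ax": 0, "ay": 0, "az": 0}, {"x": 0, "y": -0.2, "z": 0, "ax": 0, "ay": 0, "az": 0}, {"x": 0, "y": -0.2, "z": 0, "ax": 0, "ay": 0, "az": 0}, {"x": 0, "y": -0.2, "z": 0, "ax": 0, "ay": 0, "az": 0}, {"x": 0, "y": -0.1, "z": 0, "ax": 0, "ay": 0, "az": 0}])

```text
time_s: 11.6
tool_pos: [0.5443, 0.1685, 0.161]
tool_rot: [-180.0, -0.0, 5.2]
force: [-1.0, 0.1, -4.7]
grip_width: 0.0117
grasp_force: 45.0
```

>>> jog_arm(motion=[{"x": 0, "y": -0.2, "z": 0, "ax": 0, "ay": 0, "az": 0}, {"x": 0, "y": -0.2, "z": 0, "ax": 0, "ay": 0, "az": 0}, {"x": 0, "y": -0.2, "z": 0, "ax": 0, "ay": 0, "az": 0}, {"x": 0, "y": -0.1, "z": 0, "ax": 0, "ay": 0, "az": 0}, {"x": 0, "y": -0.1, "z": 0, "ax": 0, "ay": 0, "az": 0}])

```text
time_s: 12.1
tool_pos: [0.5435, 0.1763, 0.161]
tool_rot: [180.0, 0.0, 5.2]
force: [0.4, 0.8, -3.9]
grip_width: 0.0116
grasp_force: 45.0
```

>>> jog_arm(motion=[{"x": 0, "y": -0.2, "z": 0, "ax": 0, "ay": 0, "az": 0}, {"x": 0, "y": -0.2, "z": 0, "ax": 0, "ay": 0, "az": 0}, {"x": 0, "y": -0.1, "z": 0, "ax": 0, "ay": 0, "az": 0}, {"x": 0, "y": -0.1, "z": 0, "ax": 0, "ay": 0, "az": 0}, {"x": 0, "y": -0.1, "z": 0, "ax": 0, "ay": 0, "az": 0}])

```text
time_s: 12.6
tool_pos: [0.5429, 0.1832, 0.161]
tool_rot: [180.0, 0.0, 5.2]
force: [0.6, -0.4, -3.6]
grip_width: 0.0119
grasp_force: 45.0
```

>>> jog_arm(motion=[{"x": 0, "y": -0.2, "z": 0, "ax": 0, "ay": 0, "az": 0}, {"x": 0, "y": -0.1, "z": 0, "ax": 0, "ay": 0, "az": 0}, {"x": 0, "y": -0.1, "z": 0, "ax": 0, "ay": 0, "az": 0}, {"x": 0, "y": -0.1, "z": 0, "ax": 0, "ay": 0, "az": 0}, {"x": 0, "y": -0.1, "z": 0, "ax": 0, "ay": 0, "az": 0}])

```text
time_s: 13.1
tool_pos: [0.5424, 0.1891, 0.161]
tool_rot: [180.0, 0.0, 5.2]
force: [-0.3, 0.5, -3.7]
grip_width: 0.0116
grasp_force: 45.0
```

>>> jog_arm(motion=[{"x": 0, "y": -0.1, "z": 0, "ax": 0, "ay": 0, "az": 0}, {"x": 0, "y": -0.1, "z": 0, "ax": 0, "ay": 0, "az": 0}, {"x": 0, "y": -0.1, "z": 0, "ax": 0, "ay": 0, "az": 0}, {"x": 0, "y": -0.1, "z": 0, "ax": 0, "ay": 0, "az": 0}, {"x": 0, "y": -0.1, "z": 0, "ax": 0, "ay": 0, "az": 0}])

```text
time_s: 13.6
tool_pos: [0.5422, 0.1931, 0.161]
tool_rot: [179.9, 0.0, 5.1]
force: [0.3, -3.4, -2.4]
grip_width: 0.0113
grasp_force: 45.0
```

Contact with the paddle: −3.4 N near y≈0.192. I keep pushing gently.

>>> jog_arm(motion=[{"x": 0, "y": -0.1, "z": 0, "ax": 0, "ay": 0, "az": 0}, {"x": 0, "y": -0.1, "z": 0, "ax": 0, "ay": 0, "az": 0}, {"x": 0, "y": -0.1, "z": 0, "ax": 0, "ay": 0, "az": 0}, {"x": 0, "y": -0.1, "z": 0, "ax": 0, "ay": 0, "az": 0}, {"x": 0, "y": -0.1, "z": 0, "ax": 0, "ay": 0, "az": 0}])

```text
time_s: 14.1
tool_pos: [0.5416, 0.1991, 0.161]
tool_rot: [180.0, -0.0, 5.2]
force: [0.4, -3.4, -2.1]
grip_width: 0.0118
grasp_force: 45.0
```

>>> jog_arm(motion=[{"x": 0, "y": -0.1, "z": 0, "ax": 0, "ay": 0, "az": 0}, {"x": 0, "y": -0.05, "z": 0, "ax": 0, "ay": 0, "az": 0}, {"x": 0, "y": -0.05, "z": 0, "ax": 0, "ay": 0, "az": 0}, {"x": 0, "y": 0, "z": 0, "ax": 0, "ay": 0, "az": 0}, {"x": 0, "y": 0, "z": 0, "ax": 0, "ay": 0, "az": 0}])

```text
time_s: 14.6
tool_pos: [0.5413, 0.2012, 0.161]
tool_rot: [-180.0, -0.0, 5.2]
force: [0.6, -2.9, -3.2]
grip_width: 0.0115
grasp_force: 45.0
```

>>> jog_arm(motion=[{"x": 0, "y": -0.05, "z": 0, "ax": 0, "ay": 0, "az": 0}, {"x": 0, "y": -0.05, "z": 0, "ax": 0, "ay": 0, "az": 0}, {"x": 0, "y": 0, "z": 0, "ax": 0, "ay": 0, "az": 0}, {"x": 0, "y": 0, "z": 0, "ax": 0, "ay": 0, "az": 0}, {"x": 0, "y": 0, "z": 0, "ax": 0, "ay": 0, "az": 0}])

```text
time_s: 15.1
tool_pos: [0.5413, 0.2021, 0.161]
tool_rot: [-180.0, -0.0, 5.2]
force: [1.0, -3.1, -3.7]
grip_width: 0.0116
grasp_force: 45.0
```

>>> jog_arm(motion=[{"x": 0, "y": -0.05, "z": 0, "ax": 0, "ay": 0, "az": 0}, {"x": 0, "y": -0.05, "z": 0, "ax": 0, "ay": 0, "az": 0}, {"x": 0, "y": 0, "z": 0, "ax": 0, "ay": 0, "az": 0}, {"x": 0, "y": 0, "z": 0, "ax": 0, "ay": 0, "az": 0}, {"x": 0, "y": 0, "z": 0, "ax": 0, "ay": 0, "az": 0}])

```text
time_s: 15.6
tool_pos: [0.5412, 0.2025, 0.1611]
tool_rot: [180.0, 0.0, 5.1]
force: [0.9, -5.6, -2.3]
grip_width: 0.011
grasp_force: 45.0
```

>>> jog_arm(motion=[{"x": 0, "y": -0.05, "z": 0, "ax": 0, "ay": 0, "az": 0}, {"x": 0, "y": -0.05, "z": 0, "ax": 0, "ay": 0, "az": 0}, {"x": 0, "y": 0, "z": 0, "ax": 0, "ay": 0, "az": 0}, {"x": 0, "y": 0, "z": 0, "ax": 0, "ay": 0, "az": 0}, {"x": 0, "y": 0, "z": 0, "ax": 0, "ay": 0, "az": 0}])

```text
time_s: 16.1
tool_pos: [0.5412, 0.2025, 0.1611]
tool_rot: [179.9, 0.0, 5.1]
force: [0.6, -6.9, -2.2]
grip_width: 0.0113
grasp_force: 45.0
```

The paddle is on its stop: no more motion, 6.9 N. I ease the push and lower by feel onto the ledges.

>>> jog_arm(motion=[{"x": 0, "y": 0.1, "z": 0, "ax": 0, "ay": 0, "az": 0}, {"x": 0, "y": 0.05, "z": 0.1, "ax": 0, "ay": 0, "az": 0}, {"x": 0, "y": 0, "z": 0.1, "ax": 0, "ay": 0, "az": 0}, {"x": 0, "y": 0, "z": 0.1, "ax": 0, "ay": 0, "az": 0}, {"x": 0, "y": 0, "z": 0, "ax": 0, "ay": 0, "az": 0}])

```text
time_s: 16.6
tool_pos: [0.5412, 0.2024, 0.1585]
tool_rot: [180.0, -0.0, 5.2]
force: [0.1, -6.0, 0.8]
grip_width: 0.0114
grasp_force: 45.0
```

>>> jog_arm(motion=[{"x": 0, "y": 0.05, "z": 0, "ax": 0, "ay": 0, "az": 0}, {"x": 0, "y": 0.05, "z": 0, "ax": 0, "ay": 0, "az": 0}, {"x": 0, "y": 0, "z": 0, "ax": 0, "ay": 0, "az": 0}, {"x": 0, "y": 0, "z": 0, "ax": 0, "ay": 0, "az": 0}, {"x": 0, "y": 0, "z": 0, "ax": 0, "ay": 0, "az": 0}])

```text
time_s: 17.1
tool_pos: [0.5412, 0.2024, 0.1585]
tool_rot: [-180.0, -0.0, 5.2]
force: [-0.6, -2.3, 2.4]
grip_width: 0.0114
grasp_force: 45.0
```

Landed on the ledges at z≈0.1585. I release, but open narrowly, to stay off the lids.

>>> jog_arm(motion=[{"x": 0, "y": 0, "z": 0, "ax": 0, "ay": 0, "az": 0}, {"x": 0, "y": 0, "z": 0, "ax": 0, "ay": 0, "az": 0}, {"x": 0, "y": 0, "z": 0, "ax": 0, "ay": 0, "az": 0}, {"x": 0, "y": 0, "z": 0, "ax": 0, "ay": 0, "az": 0}, {"x": 0, "y": 0, "z": 0, "ax": 0, "ay": 0, "az": 0}], claw=-0.4)

```text
time_s: 17.6
tool_pos: [0.5412, 0.2018, 0.1579]
tool_rot: [-180.0, 0.0, 5.2]
force: [-0.8, 0.1, 0.7]
grip_width: 0.0259
grasp_force: 0.0
```

>>> jog_arm(motion=[{"x": 0, "y": 0, "z": -0.5, "ax": 0, "ay": 0, "az": 0}, {"x": 0, "y": 0, "z": -1.5, "ax": 0, "ay": 0, "az": 0}, {"x": 0, "y": 0, "z": -3, "ax": 0, "ay": 0, "az": 0}, {"x": 0, "y": 0, "z": -4, "ax": 0, "ay": 0, "az": 0}, {"x": 0, "y": 0, "z": -3, "ax": 0, "ay": 0, "az": 0}])

```text
time_s: 18.1
tool_pos: [0.5418, 0.202, 0.2818]
tool_rot: [-180.0, -0.2, 5.2]
force: [0.5, -0.1, 0.7]
grip_width: 0.0259
grasp_force: 0.0
```

>>> jog_arm(motion=[{"x": 0, "y": 4, "z": -1, "ax": 0, "ay": 0, "az": 0}, {"x": 0, "y": 4.5, "z": 0, "ax": 0, "ay": 0, "az": 0}, {"x": 0, "y": 4.5, "z": 0, "ax": 0, "ay": 0, "az": 0}, {"x": 0, "y": 4.5, "z": 0, "ax": 0, "ay": 0, "az": 0}, {"x": 0, "y": 4.5, "z": 0, "ax": 0, "ay": 0, "az": 0}])

```text
time_s: 18.6
tool_pos: [0.5613, -0.0192, 0.2898]
tool_rot: [180.0, -0.1, 5.2]
force: [0.1, 0.1, -0.0]
grip_width: 0.0259
grasp_force: 0.0
```

```bash
python3 - <<'E'
from h import *
o=env.get_obs();print(o['time_s'],o['tool_pos'],o['force'],o['grip_width'])
T,S=env.camera_params('top'),env.camera_params('scene');t=env.read_camera('top');s=env.read_camera('scene')
cv2.imwrite('pics/t9.png',t[...,::-1]);cv2.imwrite('pics/s9.png',s[...,::-1])
a=np.radians(95.1);X=np.array([np.cos(a),np.sin(a)]);Y=np.array([-X[1],X[0]]);c=np.array([.5405,.2045])
for nm,P,im,(x0,y0,x1,y1) in(('top',T,t,(195,170,285,258)),('scene',S,s,(335,130,440,230))):
    g=(im[y0:y1,x0:x1].max(2)<55).astype(np.uint8)
    n,l,st,ce=cv2.connectedComponentsWithStats(g)
    for i in range(1,n):
        if st[i,4]>40:
            p=onz(P,ce[i]+[x0,y0],.1405+.045)[:2]-c;print(nm,st[i].tolist(),'rack',(1000*np.array([p@X+.025,p@Y])).round(1))
E
```

```text
18.6 [ 0.56126912 -0.01919685  0.28984003] [ 0.13352789  0.10785459 -0.00029937] 0.02593657313590134
top [49, 20, 12, 13, 112] rack [-21.5 -34.5]
top [14, 24, 12, 12, 113] rack [ 61.4 -34.1]
top [80, 32, 10, 11, 41] rack [-90.3   1.5]
top [50, 35, 12, 13, 112] rack [-21.6   3. ]
top [16, 39, 12, 12, 113] rack [61.  3.]
top [52, 51, 12, 12, 108] rack [-22.   40.1]
top [17, 55, 12, 11, 106] rack [61.2 40.3]
scene [0, 0, 63, 50, 1595] rack [26.8 85. ]
scene [48, 41, 12, 11, 102] rack [-26.   -2.3]
scene [63, 47, 12, 11, 104] rack [-25.8 -39.7]
scene [0, 50, 26, 20, 281] rack [-110.9   67. ]
```

Lids read a carrier centre at rack x≈20, straight. Its y is +3 mm in the top view and −2 mm in the scene view, so it is near the centre line. The gripper is clear, so I hand it in.

```bash
python3 -c "
from cell import env
print(env.sign_off())"
```

```text
the job is handed in; nothing more can be done
None
```

The carrier is on the third rail pair with the paddle pushed to its stop, released and clear of the gripper, and handed in at about 19 s of the 72 s; I did not re-check the pan or bystanders after the insertion, and the hand-in returned no verdict.

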